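# Sweep bottle lids into the drying bay

## Task

Sweep the three loose white bottle lids across the counter with the fingertips, into the grey three-sided drying bay, so that each lies flat and wholly inside its walls and open front. Slide them, do not flick, pick up or lift them, and leave the bottle, saucer, scoop and tongs where they are.

Things in the scene. Friction and masses are not known exactly. Their poses are not given: they have to be found in the camera images.
- bay: grey plastic drying bay fixed to the counter: a U of three walls 30 mm high and 6 mm thick, open on the side towards its own -y (roughly the robot's right), with no lip and a floor flush with the counter. Inside 210 mm wide (its x, from -105 to +105 mm) and 110 mm deep (its y, 0 at the open front to 110 mm at the back wall). Origin: middle of the open front, at counter height; z up. It stands at varied places and turned a little.
- lid1: white polypropylene screw lid of a feeding bottle, a closed ribbed disc 51 mm across and 18 mm tall (19 mm with the flat round boss on top), about 30 g, lying flat on the counter; one of three alike. Origin: centre of its underside; z up.
- lid2: white polypropylene screw lid of a feeding bottle, a closed ribbed disc 51 mm across and 18 mm tall (19 mm with the flat round boss on top), about 30 g, lying flat on the counter; one of three alike. Origin: centre of its underside; z up.
- lid3: white polypropylene screw lid of a feeding bottle, a closed ribbed disc 51 mm across and 18 mm tall (19 mm with the flat round boss on top), about 30 g, lying flat on the counter; one of three alike. Origin: centre of its underside; z up.
- bottle: empty polypropylene feeding bottle with a white collar and a teat, standing upright, 64 mm across and 156 mm tall, behind the back wall of the bay. Origin: centre of its underside. Not to be moved.
- saucer: white ceramic saucer, 140 mm across and 20 mm high, beyond the lids. Origin: centre of its underside. Not to be moved.
- scoop: orange plastic measuring scoop, 120 mm long along its x (cup 38 mm across and 28 mm high at its +x end, flat handle at -x), beyond the lids. Origin: underside, near mid-length. Not to be moved.
- tongs: stainless bottle tongs lying flat, 200 mm long along their x, up to 52 mm wide and 12 mm high, near the robot. Origin: on the counter at mid-length. Not to be moved.
Mind the look-alikes: they are no part of the job. Leave any brown or green look-alike of the lid1 alone.

How it is judged (in metres and radians):
At the end, for the whole second after the job is handed in: Every lid lies flat on the bay's floor at rest, its centre 22 to 95 mm behind the open front and within 90 mm of the bay's centre line (so wholly inside, with about 3 mm of tolerance at the front) (y of lid1 in the frame of bay between 0.022 and 0.095 m and x of lid1 in the frame of bay between -0.09 and 0.09 m and height (world z) of each of lid1, lid2, lid3 below 0.006 m and angle between each of lid1, lid2, lid3's own z axis and vertical below 0.15 rad and linear speed of each of lid1, lid2, lid3 below 0.02 m/s and y of lid2 in the frame of bay between 0.022 and 0.095 m and x of lid2 in the frame of bay between -0.09 and 0.09 m and y of lid3 in the frame of bay between 0.022 and 0.095 m and x of lid3 in the frame of bay between -0.09 and 0.09 m); the robot touches nothing.
It fails at once if the bottle, saucer, scoop or tongs is shifted by more than 20 mm (distance of any of bottle, saucer, scoop, tongs from where it was at the start of the episode above 0.02 m).
It fails at once if a lid is lifted off the counter or stood on edge (height (world z) of any of lid1, lid2, lid3 above 0.015 m or angle between any of lid1, lid2, lid3's own z axis and vertical above 0.6 rad).
It fails at once if a lid is flicked (faster than 0.7 m/s) (linear speed of any of lid1, lid2, lid3 above 0.7 m/s).
It also fails if it takes over 72 s, if anything falls off the work surface, if the arm or the gripper's body presses on something with over 40 N, if the wrist force passes 120 N, or if a joint passes its speed limit or range.

## Robot

A 7-joint arm with a two-finger parallel gripper is mounted at the origin on the work surface. World frame = base frame: x ahead of the robot, y to its left, z up, the work surface at z = 0. Lengths are in mm, angles in degrees, forces in N, time in s.
With the tool pointing down it reaches from about 425 to 1025 mm from the base axis. Payload 9.4 kg.
Tool frame: the origin (TCP) lies at the very end of the fingers, on their centre line; the grasp point (between the pads) lies 19 mm behind it; x points along the fingers, y is the direction in which the jaws open and shut, and the axes are right-handed (so a half turn about x gives the same grasp; the last joint's range is limited). The gripper opens to 85 mm and grips with 20 to 120 N. Pads are 22 mm wide; open, the fingers measure 114 mm over their backs; the gripper's body (76 mm by 85 mm) begins 54 mm behind the grasp point. The pads swing forward as they close: fully open they stand 13 mm farther back than shut.
Start: joints at [62.011, 34.337, -0.143, 91.639, 0.103, 54.024, -4.572], TCP at [290.179, -664.395, 231.275] pointing down, gripper open.
Joint ranges: [-147.43, 147.43], [-19.82, 112.94], [-74.19, 73.91], [6.32, 146.72], [-59.91, 239.91], [6.04, 106.73], [-150.56, 150.56]. Speed limits (degrees/s): [127.2, 127.2, 172.46, 172.46, 180, 180, 180].

## Interface

Orientations are given as [roll, pitch, yaw] about the fixed x, y, z axes, in that order (R = Rz(yaw) Ry(pitch) Rx(roll)).
In Python, from rig import arm gives the robot as it stands. The module is installed in compiled form; this text tells all that it offers.
- The arm moves only by the shell command python3 -m creep 'ROWS'. ROWS is JSON, a list of rows, each a list of 3 entries, a list of its own where there are three numbers: the shift along the tool's x, y, z in cm, then the turn, a rotation vector about the tool's x, y, z in units of 10 degrees (1.0 is 10 degrees), then the closure in counts, from 0 (fully open) to 255 (shut). In form: [[[tx, ty, tz], [rx, ry, rz], jaw], ...]. A call has exactly 8 rows; each row shifts and turns the commanded pose from where the row before left it, along the tool's axes as they then stand; what a row does not reach is not made up. A row lasts 1/8 s, in which the tool goes at most 62.5 mm and 10.7 degrees, less where a joint would pass 70% of its speed; a pose out of reach is approached as far as the arm can. A call is refused whole if a number of a shift passes 6.25 or a number of a turn 1, either way. A call with a gripper value outside its range is refused whole. The fingers move at their own pace and stop on an object; the grip force is fixed at half the most. Time passes only in rows, so rows that do not move let the fingers close, or fill a call up. It gives the time, the measured TCP pose, the force and the opening at its end, in the units of the state.
- arm.observe(): the state, without advancing time (a new reading comes with each control period).
- arm.snapshot(name): name is "scene" or "top"; returns the picture (480x640x3 uint8, red, green, blue); there is no depth.
- arm.calibration(name): a dict with "camera_matrix" (3x3 intrinsics, pixels), "k1" (the pictures are not rectified: a ray, as slopes to the right and down, at radius r is drawn at 1 + k1 r^2 times it, then the intrinsics apply), "R" (3x3) and "t" (3): a world point X has camera coordinates R X + t. Camera axes: x right, y down, z forward; pixel columns grow to the right and rows downward; lengths in mm; the calibration is good to about 2 mm. A picture is of the moment at which its call begins. calibration takes no time and is no camera call.
- arm.finish_job(): hands the job in, once; it reports no verdict.
The state is a dict: "clock": time; "q": joint angles; "joint_vel": joint speeds; "joint_torque": joint torques, N m; "position": TCP position; "eef_rot": TCP orientation; "force": force on the tool from outside, world axes, zero at the start; "wrist_torque": the same for the moment, N m; "gripper_width": finger opening in mm.
Only numpy, scipy, OpenCV 4.12 (cv2) and the standard library are available. Lean on these libraries where they do the work, as an engineer would, in place of code of your own. Each camera call takes 0.05 s, during which the arm holds its last target. There are 200 camera calls.

## Working session

There is one attempt and no reset: what is moved stays moved. The work goes in short steps, Python scripts to look and compute and a shell command to move; the robot and the scene stay as the last step left them, time stands still between calls to the robot, and variables do not carry over. Pictures are saved under pics/ and viewed, about 8 in all and at most 12, crops included, and the job is handed in when it is done.

```bash
mkdir -p pics
python3 - <<'E'
from rig import arm
import cv2
for n in("scene","top"):
    cv2.imwrite(f"pics/{n}0.png",arm.snapshot(n)[:,:,::-1]); c=arm.calibration(n); print(n,c)
print(arm.observe())
E
```

```text
scene {'camera_matrix': array([[435.23635129,   0.        , 323.58050677],
       [  0.        , 435.23635129, 239.47914871],
       [  0.        ,   0.        ,   1.        ]]), 'k1': -0.08454634809630758, 'R': array([[ 0.23430354,  0.97205314,  0.01464702],
       [ 0.74103218, -0.16882551, -0.64989941],
       [-0.62926398,  0.16312765, -0.75987908]]), 't': array([-261.84655476, -356.67919925, 1338.08177843])}
top {'camera_matrix': array([[447.01417383,   0.        , 319.03352293],
       [  0.        , 447.01417383, 235.76517252],
       [  0.        ,   0.        ,   1.        ]]), 'k1': 0.020863793552293248, 'R': array([[-0.00964446, -0.99993972, -0.00524812],
       [-0.97798716,  0.0105265 , -0.2083994 ],
       [ 0.20844208,  0.0031227 , -0.97802973]]), 't': array([121.03889   , 553.00673483, 767.6458668 ])}
{'clock': 0.1, 'q': array([62.01041784, 34.38061766, -0.14728564, 91.67558761,  0.10358836,
       54.02252841, -4.57226092]), 'joint_vel': array([-0.05302325, -0.13285692, -0.04675075, -0.11810711, -0.04518964,
       -0.11934737, -0.06383643]), 'joint_torque': array([ 5.03545059e-03, -7.78001118e+01,  1.56990565e+00, -2.58627892e+01,
        1.26706419e-02,  5.49215081e-03, -3.18514469e-05]), 'position': array([ 290.03509987, -664.01359285,  230.49901277]), 'eef_rot': array([-85.00878914,  89.92139639, 118.59105704]), 'force': array([ 0.83381773, -0.46456885,  0.23988998]), 'wrist_torque': array([-0.01945961,  0.03004963, -0.04384571]), 'gripper_width': 85.66005829478496}
```

View pics/top0.png

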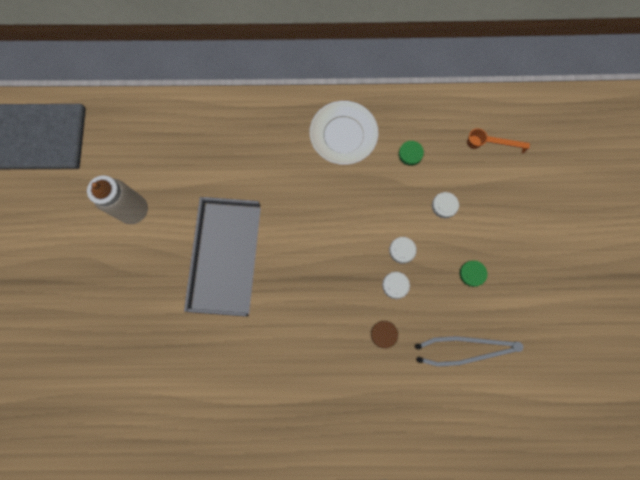

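View pics/scene0.png

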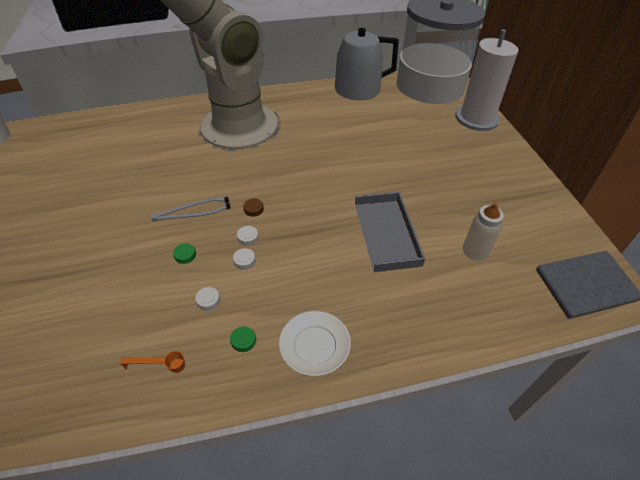

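White discs in the top picture: lids at (446,205), (403,250) and (397,285). The look-alikes are green discs at (412,153) and (474,273), a brown disc at (384,334), and the saucer at (344,133). I choose the three small white ones and will check them in a close crop.

```bash
cat > h.py <<'E'
import numpy as np, cv2
from rig import arm
def world(n,uv,z):
    c=arm.calibration(n); K=np.array(c["camera_matrix"]); uv=np.array(uv,float).reshape(-1,1,2)
    p=cv2.undistortPoints(uv,K,np.array([c["k1"],0,0,0.]),).reshape(-1,2)
    R,t=np.array(c["R"]),np.array(c["t"]); d=np.c_[p,np.ones(len(p))]@R; o=-R.T@t
    return o+d*((z-o[2])/d[:,2])[:,None]
def whites(im,lo=150):
    h=cv2.cvtColor(im,cv2.COLOR_RGB2HSV); m=((h[:,:,1]<45)&(h[:,:,2]>lo)).astype('uint8')
    m[:90]=0
    n,_,s,c=cv2.connectedComponentsWithStats(m)
    return [(c[i].round(1),s[i][2:5]) for i in range(1,n) if s[i][4]>80]
E
python3 - <<'E'
from h import *
im=arm.snapshot("top"); np.set_printoptions(precision=1,suppress=True)
for c,s in whites(im): print(c,s,world("top",[c],16)[0])
print("green/brown",world("top",[(412,153),(474,273),(384,334)],16)[:,:2])
print("saucer,scoop cup, handle end, tongs",world("top",[(344,133),(477,139),(528,148),(418,346),(419,360),(522,347)],10)[:,:2])
a=cv2.resize(im[110:370,370:540],None,fx=2.3,fy=2.3,interpolation=3); b=cv2.resize(im[185:330,170:275],None,fx=3.6,fy=3.6,interpolation=3)
o=np.zeros((598,800,3),'uint8'); o[:a.shape[0],:a.shape[1]]=a[:598]; o[:b.shape[0],395:395+b.shape[1]]=b; cv2.imwrite("pics/c.png",o[:,:,::-1])
E
```

```text
[343.6 132.2] [  70   65 3482] [779.1  63.2  16. ]
[101.  189.1] [ 29  29 297] [662.6 547.4  16. ]
[446.1 203.6] [ 25  24 479] [ 625.4 -135.3   16. ]
[403.1 248.9] [ 25  25 508] [535.6 -46.5  16. ]
[396.4 284.6] [ 26  26 540] [466.9 -30.4  16. ]
green/brown [[ 732.2  -73.9]
 [ 487.7 -178.7]
 [ 375.7   -3.2]]
saucer,scoop cup, handle end, tongs [[ 780.2   62.1]
 [ 763.2 -209. ]
 [ 742.  -310.1]
 [ 353.5  -66.1]
 [ 328.5  -66.4]
 [ 350.5 -257.3]]
```

View pics/c.png

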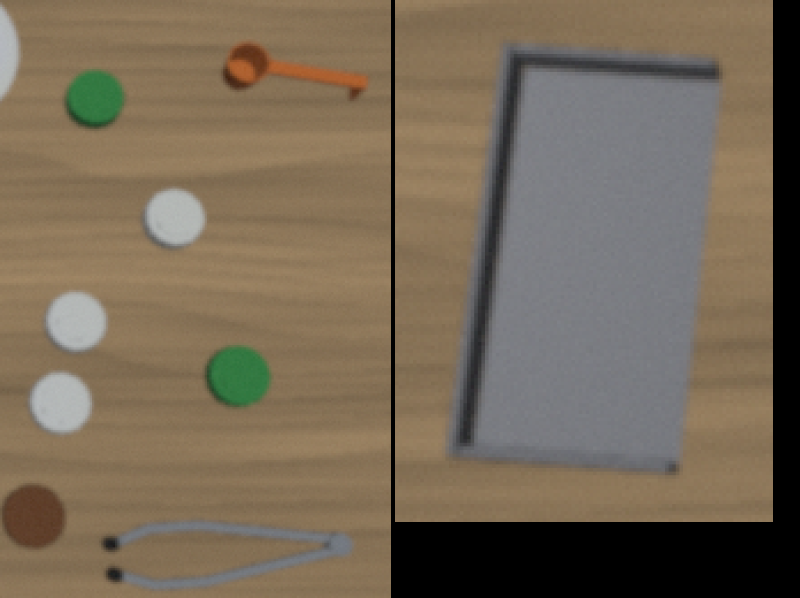

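The crop confirms three white ribbed discs, with the greens and the brown one clearly apart. The bay's floor corners are at about (260,207), (206,204) and (249,312).

Run:
```python
from h import *
np.set_printoptions(precision=1,suppress=True)
f=lambda u,v:(170+(u-395)/3.6,185+v/3.6)
for n,p,z in(("front far",(718,78),0),("back far",(523,68),0),("back near",(473,447),0),("front near top",(680,458),30),("front near z0",(680,463),0),("outer back far top",(504,44),30),("outer back near top",(448,455),30),("outer front far top",(718,60),30),("outer front near top",(678,472),30)):
    print(n,world("top",[f(*p)],z)[0])
print("bottle base",world("top",[(135,212)],0)[0])
```

```text
front far [627.8 234.3   0. ]
back far [634.8 343.3   0. ]
back near [425.7 360.7   0. ]
front near top [417.4 245.8  30. ]
front near z0 [416.1 250.5   0. ]
outer back far top [639.6 346.2  30. ]
outer back near top [420.3 364.7  30. ]
outer front far top [629.4 230.2  30. ]
outer front near top [410.3 246.7  30. ]
bottle base [619.3 483.6   0. ]
```

```bash
cat >> h.py <<'E'
from scipy.spatial.transform import Rotation as Ro
def rel(target,zyaw=90):
    """shift in tool axes (cm), and turn (10deg) to tool x down, z pointing along zyaw"""
    s=arm.observe(); T=Ro.from_euler('xyz',s["eef_rot"],degrees=True)
    a=np.radians(zyaw); z=np.array([np.cos(a),np.sin(a),0]); x=np.array([0,0,-1.])
    G=Ro.from_matrix(np.c_[x,np.cross(z,x),z])
    np.set_printoptions(precision=3,suppress=True)
    print("t",s["clock"],"pos",s["position"],"F",s["force"],"w",s["gripper_width"])
    print("axes",T.as_matrix().tolist())
    print("turn",(T.inv()*G).as_rotvec(degrees=True)/10)
    print("shift, present axes",T.inv().apply(target-s["position"])/10,"| goal axes",G.inv().apply(target-s["position"])/10)
E
python3 -c "
from h import *
rel(np.array([467,-95,100.]))"
```

```text
t 0.15 pos [ 290.052 -664.039  230.584] F [0.26  0.161 0.838] w 85.63554286347079
axes [[-0.0005960297396306324, 0.40035618370129666, -0.9163594114323721], [0.0011051805410249027, -0.9163587508463424, -0.4003566139372535], [-0.99999921166195, -0.0012513670384645126, 0.00010371120396951428]]
turn [11.36   0.007  0.004]
shift, present axes [ 13.111 -45.044 -38.998] | goal axes [ 13.058 -17.695  56.904]
```

```bash
python3 -m creep '[[[0,0,0],[-0.95,0,0],165],[[0,0,0],[-0.95,0,0],165],[[0,0,0],[-0.95,0,0],165],[[0,0,0],[-0.95,0,0],165],[[0,0,0],[-0.95,0,0],165],[[0,0,0],[-0.95,0,0],165],[[0,0,0],[-0.94,0,0],165],[[0,1,-3],[0,0,0],165]]' && python3 -m creep '[[[0,2,-6],[0,0,0],165],[[0,2,-5.5],[0,0,0],165],[[1,2,-5.5],[0,0,0],165],[[1,2,-5.5],[0,0,0],165],[[1,2,-5.5],[0,0,0],165],[[1,2,-5.5],[0,0,0],165],[[1,2,-5.5],[0,0,0],165],[[1,1,-5],[0,0,0],165]]'; python3 -c "
from h import *
rel(np.array([467,-95,40.]),-90)"
```

```text
clock: 1.15
position: [298.3, -635.9, 230.3]
eef_rot: [-83.6, 90.0, -173.6]
force: [0.5, 0.2, -0.9]
gripper_width: 30.4
clock: 2.15
position: [450.9, -193.0, 171.0]
eef_rot: [105.2, 90.0, 15.2]
force: [0.4, 0.1, -0.5]
gripper_width: 29.9
t 2.15 pos [ 450.938 -193.039  171.012] F [ 0.433  0.109 -0.492] w 29.938481516971066
axes [[0.0008180209828133334, 0.9999994117298485, 0.0007123072567967181], [0.00022273670082273433, 0.0007121252741409678, -0.999999721632939], [-0.9999996406149521, 0.000818179412071629, -0.0002221540363767649]]
turn [ 0.004 -0.001 -0.005]
shift, present axes [13.105  1.603 -9.8  ] | goal axes [13.101  1.606 -9.804]
```

```bash
python3 -m creep '[[[0,0.4,-3],[0,0,0],165],[[2,0.4,-3],[0,0,0],165],[[3,0.4,-2],[0,0,0],165],[[3,0.4,-1.8],[0,0,0],165],[[3,0,0],[0,0,0],165],[[2,0,0],[0,0,0],165],[[0,0,0],[0,0,0],165],[[0,0,0],[0,0,0],165]]'
python3 - <<'E'
from h import *
rel(np.array([467,-95,4.]),-90)
im=arm.snapshot("scene"); cv2.imwrite("pics/s1.png",cv2.resize(im[130:370,120:440],None,fx=2.4,fy=2.4,interpolation=3)[:,:,::-1])
E
```

```text
clock: 3.15
position: [466.2, -97.2, 41.7]
eef_rot: [67.7, 90.0, -22.4]
force: [-0.3, -0.4, -0.9]
gripper_width: 30.1
t 3.15 pos [466.153 -97.159  41.734] F [-0.307 -0.359 -0.928] w 30.094396875385307
axes [[0.00021282915009213088, 0.9999999658576227, -0.00015161961011361802], [-8.75416858504563e-05, -0.00015160098154376467, -0.9999999846767977], [-0.9999999735201026, 0.00021284241986713193, 8.750941775348409e-05]]
turn [-0.001  0.001 -0.001]
shift, present axes [ 3.773  0.084 -0.216] | goal axes [ 3.773  0.085 -0.216]
```

View pics/s1.png

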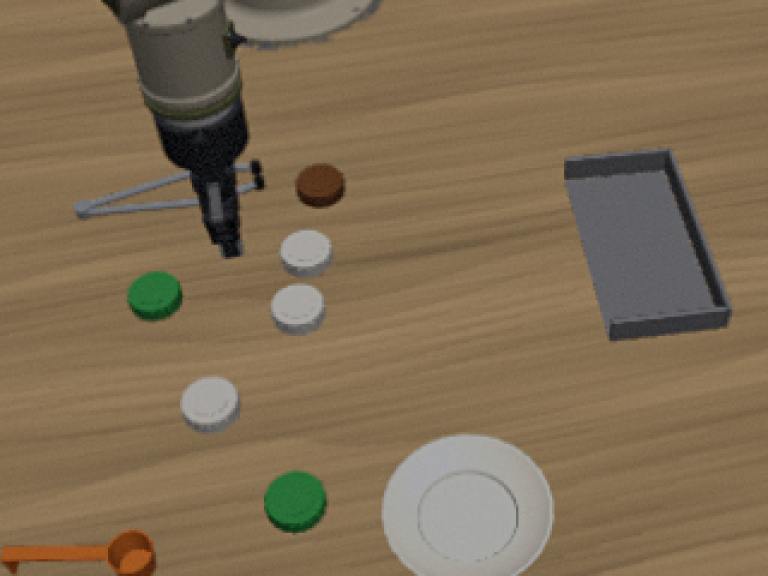

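The fingertips hang at about (232,250), behind the near lid at (306,250) and clear of the tongs. I'll go down and make contact slowly.

```bash
python3 -m creep '[[[1.5,0,0],[0,0,0],165],[[1.2,0,0],[0,0,0],165],[[0.7,0,0],[0,0,0],165],[[0.2,0,0],[0,0,0],165],[[0,0,-1],[0,0,0],165],[[0,0,-1],[0,0,0],165],[[0,0,-1],[0,0,0],165],[[0,0,-1],[0,0,0],165]]'
python3 - <<'E'
from h import *
rel(np.array([467,280,4.]),-90)
im=arm.snapshot("top")
for c,s in whites(im): print(c,s,world("top",[c],16)[0])
cv2.imwrite("pics/t2.png",cv2.resize(im[190:350,330:500],None,fx=3.5,fy=3.5,interpolation=3)[:,:,::-1])
E
```

```text
clock: 4.2
position: [466.1, -56.1, 5.4]
eef_rot: [103.2, 90.0, 13.2]
force: [0.4, 0.0, 0.4]
gripper_width: 30.4
t 4.2 pos [466.109 -56.147   5.412] F [0.411 0.039 0.381] w 30.387284642590554
axes [[0.00030524011926724715, 0.9999998543952936, 0.00044501445026123854], [7.16102972518895e-05, 0.0004449926115169811, -0.9999998984267653], [-0.9999999508502162, 0.00030527195588003764, -7.147445722732737e-05]]
turn [ 0.003 -0.    -0.002]
shift, present axes [  0.144   0.104 -33.615] | goal axes [  0.141   0.089 -33.615]
[343.5 132.1] [  70   65 3505] [779.357  63.44   16.   ]
[101.1 189.3] [ 31  29 329] [662.229 547.134  16.   ]
[446.  203.6] [ 25  24 494] [ 625.362 -135.134   16.   ]
[400.  248.2] [ 22  25 378] [537.055 -40.578  16.   ]
[392.8 285.6] [ 25  27 504] [465.106 -23.498  16.   ]
```

View pics/t2.png

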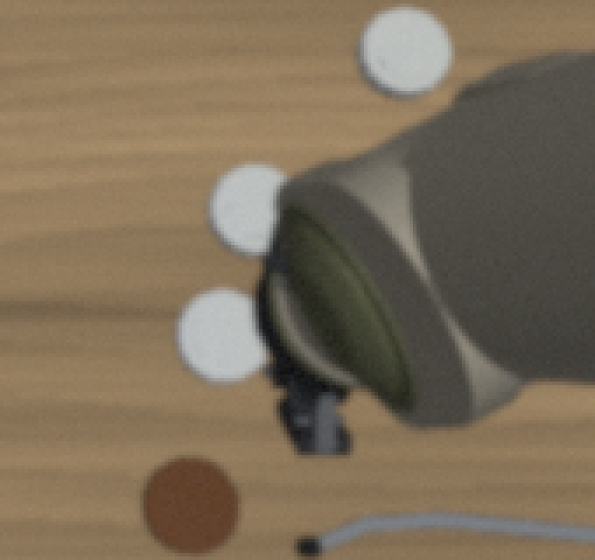

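The lid sits in the finger cradle (left edge at about (180,335) in the crop) and its neighbour is untouched. I'll push on.

```bash
python3 -m creep '[[[0,0,-1.5],[0,0,0],165],[[0,0,-2],[0,0,0],165],[[0,0,-2],[0,0,0],165],[[0,0,-2],[0,0,0],165],[[0,0,-2],[0,0,0],165],[[0,0,-2],[0,0,0],165],[[0,0,-2],[0,0,0],165],[[0,0,-1.5],[0,0,0],165]]'
python3 - <<'E'
from h import *
rel(np.array([467,282,5.]),-90)
im=arm.snapshot("top")
for c,s in whites(im): print(c,s,world("top",[c],16)[0])
E
```

```text
clock: 5.25
position: [465.9, 93.9, 5.3]
eef_rot: [-13.6, 90.0, -103.5]
force: [-0.4, -0.6, 0.2]
gripper_width: 30.1
t 5.25 pos [465.935  93.882   5.279] F [-0.398 -0.642  0.23 ] w 30.073138631748648
axes [[-3.949861761387563e-06, 0.9999998216644718, 0.0005972063491913593], [-1.639569173061961e-05, 0.0005972062843550563, -0.9999998215379018], [-0.9999999998577901, -3.95965266769549e-06, 1.639332992448006e-05]]
turn [0.003 0.    0.   ]
shift, present axes [  0.028   0.118 -18.812] | goal axes [  0.028   0.106 -18.812]
[183.  145.5] [ 29  81 277] [753.679 389.968  16.   ]
[101.5 189.5] [ 29  27 251] [661.806 546.309  16.   ]
```

```bash
python3 -m creep '[[[0,0,-1.5],[0,0,0],165],[[0,0,-2],[0,0,0],165],[[0,0,-2],[0,0,0],165],[[0,0,-2],[0,0,0],165],[[0,0,-2],[0,0,0],165],[[0,0,-2],[0,0,0],165],[[0,0,-2],[0,0,0],165],[[0,0,-1.8],[0,0,0],165]]' && python3 -m creep '[[[0,0,-1.4],[0,0,0],165],[[0,0,-1],[0,0,0],165],[[0,0,-0.7],[0,0,0],165],[[0,0,0],[0,0,0],165],[[0,0,1],[0,0,0],165],[[0,0,2],[0,0,0],165],[[-3,0,3],[0,0,0],165],[[-5,0,4],[0,0,0],165]]';  python3 - <<'E'
from h import *
rel(np.array([538,-95,70.]),-90)
E
```

```text
clock: 6.3
position: [466.0, 247.3, 5.3]
eef_rot: [163.0, 90.0, 73.0]
force: [0.7, -0.6, 0.2]
gripper_width: 29.9
clock: 7.3
position: [465.0, 175.2, 83.6]
eef_rot: [-54.3, 89.8, -144.3]
force: [1.5, -0.5, 0.3]
gripper_width: 29.9
t 7.3 pos [464.972 175.247  83.589] F [ 1.463 -0.487  0.254] w 29.89205366994441
axes [[-0.0029850235692677196, 0.9999955439549796, 4.128529908298262e-05], [-0.002145578954198535, 3.488075571139726e-05, -0.9999976976344919], [-0.9999932430397931, -0.0029851052775212716, 0.002145465273524161]]
turn [0.    0.012 0.017]
shift, present axes [ 1.395  7.306 27.022] | goal axes [ 1.359  7.303 27.025]
```

```bash
python3 -m creep '[[[0,1.2,4.5],[0,0,0],165],[[0,1.2,4.5],[0,0,0],165],[[0,1.2,4.5],[0,0,0],165],[[0,1.2,4.5],[0,0,0],165],[[0,1.2,4.5],[0,0,0],165],[[0,1,4],[0,0,0],165],[[0,0,2],[0,0,0],165],[[0,0,0],[0,0,0],165]]';  python3 - <<'E'
from h import *
rel(np.array([537,-95,5.]),-90)
im=arm.snapshot("top")
for c,s in whites(im): print(c,s,world("top",[c],16)[0])
E
```

```text
clock: 8.3
position: [534.4, -110.6, 83.7]
eef_rot: [-49.5, 89.9, -139.8]
force: [-0.9, 1.2, 0.7]
gripper_width: 30.2
t 8.3 pos [ 534.37  -110.646   83.744] F [-0.908  1.217  0.697] w 30.207224350852034
axes [[-0.0013217611404491014, 0.9999857810908894, -0.005166291080807295], [-0.0011159799574918527, -0.005167767417160685, -0.9999860242866682], [-0.9999985037669918, -0.0013159771905936202, 0.0011227946436292435]]
turn [-0.03   0.006  0.008]
shift, present axes [ 7.872  0.265 -1.575] | goal axes [ 7.874  0.263 -1.565]
[343.5 132.1] [  70   65 3505] [779.357  63.44   16.   ]
[535.8 181.2] [ 9 20 87] [ 669.229 -315.126   16.   ]
[101.  189.2] [ 31  29 333] [662.438 547.35   16.   ]
[441.6 202. ] [ 17  24 283] [ 628.738 -126.725   16.   ]
[403.1 249. ] [ 27  25 525] [535.424 -46.473  16.   ]
[216.9 287.5] [ 27  26 549] [464.948 310.405  16.   ]
```

Lid 3 is in at bay (-62, 63). Next is lid 2.

```bash
python3 -m creep '[[[2.5,0.1,0],[0,0,0],165],[[3,0,0],[0,0,0],165],[[1.8,0,0],[0,0,0],165],[[0.5,0,0],[0,0,0],165],[[0,0,-1],[0,0,0],165],[[0,0,-1.3],[0,0,0],165],[[0,0,-1.3],[0,0,0],165],[[0,0,-1],[0,0,0],165]]' && python3 -m creep '[[[0,0,-1],[0,0,0],165],[[0,0,-1.2],[0,0,0],165],[[0,0,-1.6],[0,0,0],165],[[0,0,-2],[0,0,0],165],[[0,-0.1,-2],[0,0,0],165],[[0,-0.1,-2],[0,0,0],165],[[0,-0.1,-2],[0,0,0],165],[[0,-0.1,-2],[0,0,0],165]]';  python3 - <<'E'
from h import *
rel(np.array([527,275,5.]),-90)
E
```

```text
clock: 9.35
position: [537.2, -59.8, 6.5]
eef_rot: [105.8, 90.0, 15.8]
force: [-0.2, -0.1, 0.2]
gripper_width: 30.5
clock: 10.35
position: [532.8, 78.3, 6.0]
eef_rot: [-174.5, 90.0, 95.5]
force: [-0.0, -0.3, 0.5]
gripper_width: 29.9
t 10.35 pos [532.83   78.322   6.03 ] F [-0.003 -0.291  0.492] w 29.92199116009361
axes [[-1.7510576170221004e-05, 0.99999996594197, 0.0002604024549334727], [0.00018165569487432753, 0.00026040563157261887, -0.9999999495950567], [-0.9999999833472941, -1.7463271698769933e-05, -0.00018166024854021634]]
turn [ 0.001 -0.001  0.   ]
shift, present axes [  0.107  -0.578 -19.668] | goal axes [  0.103  -0.583 -19.668]
```

```bash
python3 -m creep '[[[0,-0.1,-2],[0,0,0],165],[[0,-0.1,-2],[0,0,0],165],[[0,-0.1,-2],[0,0,0],165],[[0,-0.1,-2],[0,0,0],165],[[0,0,-2],[0,0,0],165],[[0,0,-2],[0,0,0],165],[[0,0,-2],[0,0,0],165],[[0,0,-1.8],[0,0,0],165]]' && python3 -m creep '[[[0,0,-1.4],[0,0,0],165],[[0,0,-1],[0,0,0],165],[[0,0,-0.7],[0,0,0],165],[[0,0,0],[0,0,0],165],[[0,0,1],[0,0,0],165],[[0,0,2],[0,0,0],165],[[-3,0,3],[0,0,0],165],[[-5,0,4],[0,0,0],165]]' && python3 -m creep '[[[0,1,4.5],[0,0,0],165],[[0,1.3,5],[0,0,0],165],[[0,1.3,5],[0,0,0],165],[[0,1.3,5],[0,0,0],165],[[0,1.3,5],[0,0,0],165],[[0,1.3,5],[0,0,0],165],[[0,1.2,4],[0,0,0],165],[[0,1,2],[0,0,0],165]]';  python3 - <<'E'
from h import *
rel(np.array([625.4,-205,5.]),-90)
im=arm.snapshot("top")
for c,s in whites(im): print(c,s,world("top",[c],16)[0])
E
```

```text
clock: 11.35
position: [529.0, 236.3, 6.1]
eef_rot: [160.0, 90.0, 70.0]
force: [0.4, -0.4, 0.2]
gripper_width: 30.2
clock: 12.35
position: [527.9, 164.1, 84.3]
eef_rot: [-60.0, 89.8, -150.0]
force: [0.2, -0.1, 0.6]
gripper_width: 29.9
clock: 13.35
position: [624.5, -192.9, 84.5]
eef_rot: [-43.9, 89.9, -134.2]
force: [0.5, 0.7, -0.2]
gripper_width: 30.1
t 13.35 pos [ 624.529 -192.918   84.531] F [ 0.499  0.669 -0.155] w 30.064955875372554
axes [[-0.0012979589193668206, 0.9999866860635702, -0.004994296571321333], [-0.0013355002470851751, -0.0049960297287355016, -0.9999866279736143], [-0.9999982658693632, -0.00129127167872084, 0.0013419671076676243]]
turn [-0.029  0.008  0.007]
shift, present axes [7.955 0.103 1.197] | goal axes [7.953 0.087 1.208]
[343.6 132.1] [  70   65 3503] [779.355  63.236  16.   ]
[100.8 189.3] [ 31  29 316] [662.234 547.725  16.   ]
[446.1 203.7] [ 25  24 488] [ 625.156 -135.316   16.   ]
[224.  254.5] [ 25  26 522] [528.315 299.181  16.   ]
[217.  287.4] [ 27  26 542] [465.136 310.223  16.   ]
```

Lid 2 is in at bay (2, 57). Last is lid 1, with a slight slant towards -x.

```bash
python3 -m creep '[[[2.5,0,0],[0,0,0],165],[[3,0,0],[0,0,0],165],[[1.8,0,0],[0,0,0],165],[[0.55,0,0],[0,0,0],165],[[0,0,-1],[0,0,0],165],[[0,0,-1.2],[0,0,0],165],[[0,0,-1.2],[0,0,0],165],[[0,0,-1],[0,0,0],165]]' && python3 -m creep '[[[0,-0.1,-1],[0,0,0],165],[[0,-0.2,-1.5],[0,0,0],165],[[0,-0.2,-2],[0,0,0],165],[[0,-0.25,-2],[0,0,0],165],[[0,-0.25,-2],[0,0,0],165],[[0,-0.25,-2],[0,0,0],165],[[0,-0.25,-2],[0,0,0],165],[[0,-0.25,-2],[0,0,0],165]]';  python3 - <<'E'
from h import *
rel(np.array([587,265,5.]),-90)
im=arm.snapshot("top")
for c,s in whites(im): print(c,s,world("top",[c],16)[0])
im=arm.snapshot("scene"); cv2.imwrite("pics/s4.png",cv2.resize(im[130:370,120:440],None,fx=2.4,fy=2.4,interpolation=3)[:,:,::-1])
E
```

```text
clock: 14.4
position: [626.3, -142.9, 6.9]
eef_rot: [94.0, 90.0, 4.1]
force: [-0.8, -0.7, 0.9]
gripper_width: 30.2
clock: 15.4
position: [608.3, 2.2, 6.4]
eef_rot: [-34.7, 90.0, -124.7]
force: [0.3, -0.2, 0.2]
gripper_width: 29.8
t 15.4 pos [608.315   2.193   6.353] F [ 0.272 -0.197  0.234] w 29.836042730668186
axes [[-5.493167755221684e-06, 0.9999999989024297, 4.652918798819794e-05], [-7.940621068236453e-06, 4.6529144368340214e-05, -0.9999999988859924], [-0.9999999999533856, -5.493537219736222e-06, 7.940365467140609e-06]]
turn [0. 0. 0.]
shift, present axes [  0.135  -2.13  -26.281] | goal axes [  0.135  -2.131 -26.281]
[339.3 130.9] [  67   65 2984] [782.099  71.971  16.   ]
[389.9 137.5] [ 9 19 84] [766.312 -30.741  16.   ]
[101.2 189.4] [ 31  29 350] [662.019 546.918  16.   ]
[359.8 213.8] [ 24  25 449] [606.552  35.005  16.   ]
[223.8 254.4] [ 27  26 552] [528.515 299.573  16.   ]
[216.8 287.5] [ 27  28 577] [464.951 310.595  16.   ]
```

View pics/s4.png

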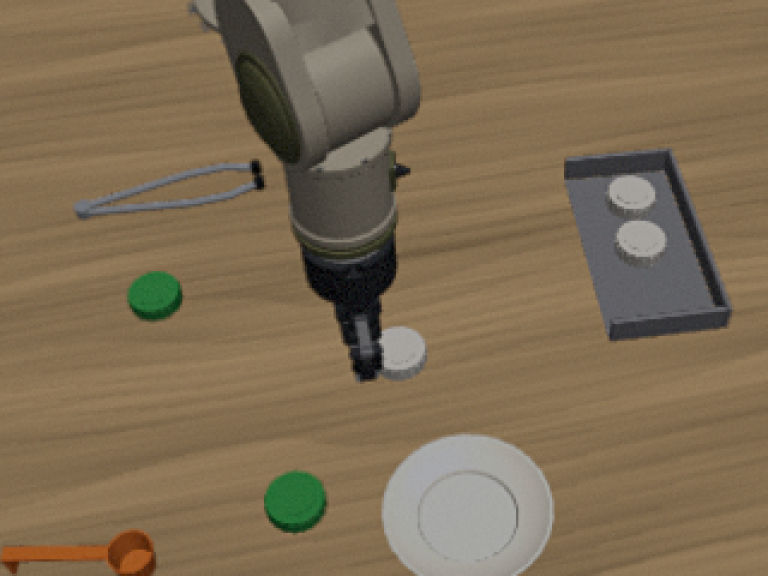

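Lid 1 rides in the cradle at (400,352), and two lids lie in the bay at (632,195) and (641,242). I'll carry on.

```bash
python3 -m creep '[[[0,-0.25,-2],[0,0,0],165],[[0,-0.25,-2],[0,0,0],165],[[0,-0.25,-2],[0,0,0],165],[[0,-0.25,-2],[0,0,0],165],[[0,-0.25,-2],[0,0,0],165],[[0,-0.25,-2],[0,0,0],165],[[0,-0.25,-2],[0,0,0],165],[[0,-0.15,-2],[0,0,0],165]]' && python3 -m creep '[[[0,0,-2],[0,0,0],165],[[0,0,-2],[0,0,0],165],[[0,0,-2],[0,0,0],165],[[0,0,-1.6],[0,0,0],165],[[0,0,-1.2],[0,0,0],165],[[0,0,-0.7],[0,0,0],165],[[0,0,0],[0,0,0],165],[[0,0,1],[0,0,0],165]]' && python3 -m creep '[[[0,0,2],[0,0,0],165],[[-3,0,3],[0,0,0],165],[[-5,0,4],[0,0,0],165],[[-3,0,6],[0,0,0],165],[[0,0,6],[0,0,0],165],[[0,0,6],[0,0,0],165],[[0,0,5],[0,0,0],165],[[0,0,4],[0,0,0],165]]' && python3 -m creep '[[[0,0,4],[0,0,0],165],[[0,0,0],[0,0,0],165],[[0,0,0],[0,0,0],165],[[0,0,0],[0,0,0],165],[[0,0,0],[0,0,0],165],[[0,0,0],[0,0,0],165],[[0,0,0],[0,0,0],165],[[0,0,0],[0,0,0],165]]';  python3 - <<'E'
from h import *
im=arm.snapshot("top")
for c,s in whites(im):
    p=world("top",[c],16)[0]; d=p[:2]-[522,242]; print(c,s,p,"bay",d@[.997,-.0785],d@[.0785,.997])
cv2.imwrite("pics/t5.png",im[:,:,::-1])
print(arm.observe()["force"])
E
```

```text
clock: 16.5
position: [589.3, 162.2, 6.4]
eef_rot: [-67.2, 90.0, -157.2]
force: [0.7, -0.2, -0.1]
gripper_width: 29.7
clock: 17.5
position: [589.5, 245.6, 6.3]
eef_rot: [162.4, 90.0, 72.4]
force: [0.6, -0.6, 0.1]
gripper_width: 30.4
clock: 18.5
position: [587.9, -114.1, 113.1]
eef_rot: [-31.7, 89.9, -121.9]
force: [-0.2, 0.1, -0.7]
gripper_width: 30.2
clock: 19.5
position: [589.5, -149.0, 113.1]
eef_rot: [-76.8, 90.0, -166.8]
force: [-0.7, 0.6, 0.7]
gripper_width: 30.0
[343.6 132.1] [  70   65 3500] [779.3548419   63.23563947  16.        ] bay 270.6157796718404 -158.0257123550404
[101.  189.3] [ 31  29 327] [662.23057063 547.3309749   16.        ] bay 115.84139739090665 315.42308176617763
[230.2 223.9] [ 27  25 507] [588.90278372 289.16240127  16.        ] bay 62.99982686854008 52.27278258562015
[223.9 254.5] [ 27  26 534] [528.31730213 299.37332951  16.        ] bay 1.794543858177674 57.69711774270729
[216.9 287.5] [ 27  26 546] [464.9483721  310.40518283  16.        ] bay -62.2502798656302 63.721414486745566
[-0.05724342 -0.08581091  0.05519282]
```

View pics/t5.png

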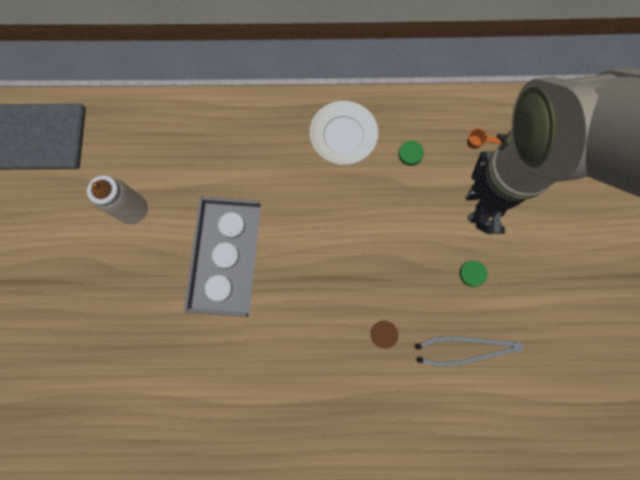

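The three lids lie in the bay at (231,224), (225,255) and (217,288), and everything else is unmoved. I'll hand in.

```bash
python3 -c "
from rig import arm
print(arm.finish_job())"
```

```text
the job is handed in; nothing more can be done
None
```

I slid the three white lids one at a time into the drying bay, using the half-closed fingertips as a cradle, and handed the job in at about 19.5 s. `finish_job()` gives no verdict.

**Lid positions:** the last top picture, just before hand-in, puts the lids at about (-62, 64), (2, 58) and (63, 52) mm in the bay frame. All are well inside the limits.

**Other checks:**
- **Objects not to be moved:** the bottle and saucer measured the same as at the start, and the tongs and the green and brown look-alikes looked unmoved. The arm partly hid the scoop in the last picture, but its cup was where it had been.
- **Contact:** the arm was clear of everything, with the wrist force close to zero.
- **Not measured:** lid speed and tilt were never measured directly. The pushes ran at about 160 mm/s, and the lids look flat in the pictures.

No check failed or disagreed.

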